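# Hold the mounting plate over the drilled lid blank

## Task

Clear the centring rod out of the middle of the wooden blank and stand it upright in the white cup. Then pick up the aluminium mounting plate by its boss and hold it level about 1 cm above the blank, not touching it, with its four holes centred over the four brass threaded inserts so that screws could go straight in. Finish like that, still holding the plate in place, and leave the bowl, jar and finial alone.

Things in the scene. Friction and masses are not known exactly. Their poses are not given: they have to be found in the camera images.
- blank: Pale round wooden lid blank, 150 mm across, 40 mm thick, fixed on a squat steel stand. Origin on the bench at the stand's centre, z up; flat top at z = 85 mm. In the top's centre a blind bore, 14 mm wide, 25 mm deep (floor at z = 60), where the rod stands at first. Round it four flush brass threaded inserts (11 mm discs with 5 mm dark holes, look only) at x = +-34, y = +-23 mm.
- rod: Loose round wooden centring rod, 10 mm thick, 150 mm long, about 30 g, pale with the top 35 mm blue. Origin at the centre of its lower end, z along the rod to the blue end. It starts upright in the blank's centre bore, lower end on the bore's floor, blue end 125 mm above the blank's top. Lifts out freely.
- cup: Loose white ceramic cup with a green band, straight round wall, 60 mm outside and 52 mm inside diameter, 85 mm high, inner floor 6 mm above its underside, about 0.35 kg, empty. Origin at the centre of its underside, z up.
- plate: Loose aluminium plate lying flat on the bench, boss up: 96 (x) by 72 (y) by 8 mm, with four 13 mm through-holes at x = +-34, y = +-23 mm and in the middle a solid 34 by 34 mm square boss, sides parallel to the plate's, rising to 44 mm above the underside: grip here. About 0.2 to 0.45 kg. Origin at the centre of its underside, z up. Fits the inserts either way round (half a turn apart).
- bowl: Bystander: small turned brown wooden bowl, 110 mm across, 50 mm high. Origin at the centre of its underside.
- jar: Bystander: glass jar with a red cap, 56 mm across, 90 mm high. Origin at the centre of its underside.
- finial: Bystander: small turned amber wooden finial standing on its 40 mm foot, 70 mm high. Origin at the centre of its underside.
- thread0 (a point): Mouth of threaded insert 0 on the blank's top, at (+34, +23) mm in the blank's x, y, 85 mm up.
- hole0 (a point): Centre of the plate's hole 0 at its underside, at (+34, +23) mm in the plate's x, y.
- thread1 (a point): Mouth of threaded insert 1 on the blank's top, at (-34, +23) mm in the blank's x, y, 85 mm up.
- hole1 (a point): Centre of the plate's hole 1 at its underside, at (-34, +23) mm in the plate's x, y.
- thread2 (a point): Mouth of threaded insert 2 on the blank's top, at (-34, -23) mm in the blank's x, y, 85 mm up.
- hole2 (a point): Centre of the plate's hole 2 at its underside, at (-34, -23) mm in the plate's x, y.
- thread3 (a point): Mouth of threaded insert 3 on the blank's top, at (+34, -23) mm in the blank's x, y, 85 mm up.
- hole3 (a point): Centre of the plate's hole 3 at its underside, at (+34, -23) mm in the plate's x, y.

How it is judged:
By the outcome, as a careful person would: the job done as asked, in the order asked, and still so for the second after the job is handed in, while the arm keeps its last pose, push and grip.
It also fails if it takes over 54 s, if anything falls off the work surface, if the arm or the gripper's body presses on something with over 40 N, if the wrist force passes 120 N, or if a joint passes its speed limit or range.

## Robot

A 6-joint arm with a two-finger parallel gripper is mounted at the origin on the work surface. World frame = base frame: x ahead of the robot, y to its left, z up, the work surface at z = 0. Lengths are in m, angles in degrees, forces in N, time in s.
With the tool pointing down it reaches from about 0.375 to 0.9 m from the base axis. Payload 3.1 kg.
Tool frame: the origin (TCP) lies midway between the tips of the shut fingers; the grasp point (between the pads) lies 19 mm behind it; z points along the fingers, y is the line along which they close (so a half turn about z gives the same grasp; the last joint's range is limited). The gripper opens to 87 mm and grips with 3 to 60 N. Pads are 19 mm wide; open, the fingers measure 117 mm over their backs; the gripper's body (75 mm by 190 mm) begins 51 mm behind the grasp point.
Start: joints at [-86.774, 30.224, 82.088, -0, 67.689, -10.227], TCP at [0.145, -0.608, 0.223] pointing down, gripper open.
Joint ranges: [-176.69, 176.69], [-43.24, 126.21], [12.49, 139.97], [-82, 262], [0, 151.66], [-163.58, 163.58]. Speed limits (degrees/s): [159.86, 159.86, 180, 180, 180, 180].

## Interface

Orientations are given as a 3x3 rotation matrix whose columns are the frame's x, y, z axes.
In Python, from rig import read_state, optics, bot gives the robot as it stands. The module is installed in compiled form; this text tells all that it offers.
- The arm moves only by the tool send_rows, never from a script. Its argument "commands" is a list of rows, each a list of 7 numbers: the turn, a rotation vector about the tool's x, y, z in units of 5 degrees (1.0 is 5 degrees), then the shift along the tool's x, y, z in units of 30 mm (1.0 is 30 mm), then the opening, from 0 (shut) to 1 (fully open). In form: [[rx, ry, rz, tx, ty, tz, gripper], ...]. A call has 1 to 20 rows; each row is the pose to reach, as a shift and turn from the pose commanded when the call began, along the tool's axes at that moment; what a row does not reach only later rows make up. A row lasts 1/12 s, in which the tool goes at most 41.7 mm and 7.16 degrees, less where a joint would pass 70% of its speed; a pose out of reach is approached as far as the arm can. A call with a gripper value outside its range is refused whole. The fingers move at their own pace and stop on an object; the grip force is fixed at half the most. Time passes only in rows, so rows that repeat a pose let the fingers close. It gives the time, the measured TCP pose, the force, the opening and the grip force at its end, in the units of the state.
- read_state(): the state, without advancing time (a new reading comes with each control period).
- optics.capture(name): name is "scene" or "top" or "wrist"; returns a dict with "image" (480x640x3 uint8, blue, green, red), "intrinsics" (3x3 intrinsics, pixels), "extrinsics" (4x4, takes a point from world to camera coordinates); the wrist camera has in their place "T_tool_cam" (4x4, takes a point from camera to tool coordinates, whose origin is the TCP and whose axes are the flange's). Camera axes: x right, y down, z forward; pixel columns grow to the right and rows downward; lengths in m; the calibration is good to about 2 mm. A picture is of the moment at which its call begins: read the wrist's pose just before it. There is no depth.
- bot.hand_in(): hands the job in; it is judged then, once.
The state is a dict: "time_s": time; "joint_positions": joint angles; "qvel": joint speeds; "tau": joint torques, N m; "position": TCP position; "tcp_rot": TCP orientation; "force": force on the tool from outside, world axes, zero at the start; "moment": the same for the moment, N m; "opening": opening from 0.0 (shut) to 1.0 (fully open); "grasp_force": force on a finger pad.
Only numpy, scipy, OpenCV 4.12 (cv2) and the standard library are available. Lean on these libraries where they do the work, as an engineer would, in place of code of your own. Each camera call takes 0.05 s, during which the arm holds its last target. There are 200 camera calls.

## Working session

There is one attempt and no reset: what is moved stays moved. The work goes in short steps, Python scripts to look and compute and a tool call to move; the robot and the scene stay as the last step left them, time stands still between calls to the robot, and variables do not carry over. Pictures are saved under pics/ and viewed, at most 10 in all, crops included, and the job is handed in when it is done.

Besides the shell and the picture viewer there is one more tool, called after "Emit:" as a command line: name --pt "numbers of a row" for each row, then --argument value for the rest. send_rows: Moves the arm, as the interface text tells. Its arguments: {"type":"object","properties":{"commands":{"type":"array","items":{"type":"array","items":{"type":"number"}}}},"required":["commands"]}

```bash
mkdir -p pics; python3 - <<'E'
from rig import read_state, optics
import cv2,pickle,numpy as np
s=read_state(); print({k:np.round(v,3).tolist() for k,v in s.items()})
d={}
for n in ["scene","top"]:
    d[n]=optics.capture(n); cv2.imwrite(f"pics/{n}0.png",d[n]["image"]); print(n,d[n]["intrinsics"],d[n]["extrinsics"])
pickle.dump(d,open("cap0.pkl","wb"))
E
```

```text
{'time_s': 0.0, 'joint_positions': [-86.775, 30.278, 82.156, 0.002, 67.69, -10.227], 'qvel': [-0.029, 0.028, 0.006, 0.034, 0.066, 0.094], 'tau': [0.001, -44.004, -17.659, 0.063, 0.058, -0.0], 'position': [0.145, -0.607, 0.222], 'tcp_rot': [[0.973, 0.233, -0.0], [0.233, -0.973, 0.002], [0.0, -0.002, -1.0]], 'force': [-1.327, -0.922, 0.263], 'moment': [0.01, -0.006, -0.016], 'grasp_force': 0.0, 'opening': 0.998}
scene [[552.16990428   0.         311.20497315]
 [  0.         552.16990428 251.17255453]
 [  0.           0.           1.        ]] [[ 0.81662666  0.57699063  0.01423795 -0.48821995]
 [ 0.44518878 -0.61400149 -0.65177382 -0.1995379 ]
 [-0.36732527  0.53859445 -0.75827974  1.3293793 ]
 [ 0.          0.          0.          1.        ]]
top [[540.45036193   0.         315.93317494]
 [  0.         540.45036193 243.15405562]
 [  0.           0.           1.        ]] [[-0.01033944 -0.99987457 -0.01199789  0.01991217]
 [-0.98020876  0.01250682 -0.19757117  0.57320559]
 [ 0.19769644  0.00971766 -0.98021512  1.10651907]
 [ 0.          0.          0.          1.        ]]
```

View pics/top0.png

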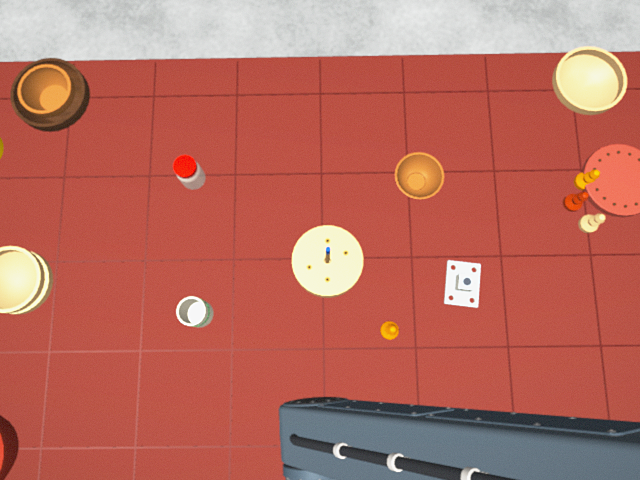

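View pics/scene0.png

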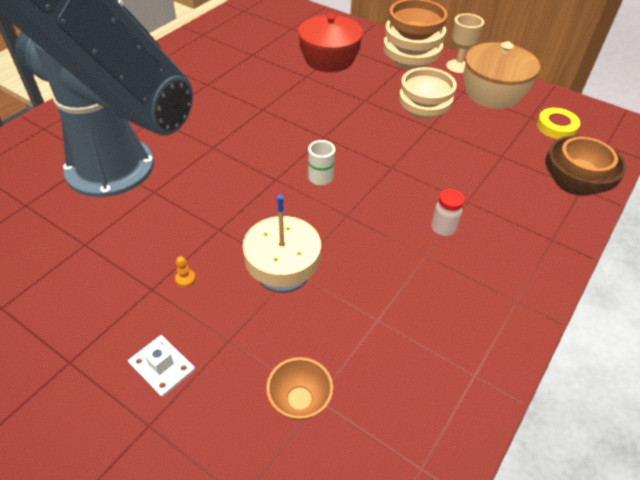

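The top view shows the blank at about (327,260) with its inserts at (327,240), (346,253), (309,267) and (327,279). The cup rim is near (193,312), the plate (463,284), the jar (187,170), the bowl (419,176) and the finial (390,330). The scene view agrees: the rod is upright in the blank and the cup is empty. Next I'll take enlarged crops.

```bash
cat > h.py <<'E'
import numpy as np,cv2,pickle
def ray(c,uv,z,E=None):
    K=c["intrinsics"];E=c["extrinsics"] if E is None else E
    R,t=E[:3,:3],E[:3,3];d=R.T@np.linalg.solve(K,[uv[0],uv[1],1]);o=-R.T@t
    return o+d*(z-o[2])/d[2]
def wristE(c,s):
    T=np.eye(4);T[:3,:3]=np.array(s["tcp_rot"]);T[:3,3]=s["position"]
    return np.linalg.inv(T@c["T_tool_cam"])
def proj(c,P,E=None):
    E=c["extrinsics"] if E is None else E
    p=E[:3,:3]@np.asarray(P,float).T+E[:3,3:];q=c["intrinsics"]@p
    return (q[:2]/q[2]).T
E
python3 - <<'E'
from h import *
d=pickle.load(open("cap0.pkl","rb"));c=d["top"];im=c["image"]
def crop(x,y,w,h,k): return cv2.resize(im[y:y+h,x:x+w],None,fx=k,fy=k,interpolation=cv2.INTER_CUBIC)
a=crop(285,215,80,90,5);b=crop(430,245,80,90,5)  # 400x450 each
cv2.imwrite("pics/crop1.png",np.hstack([a,b]))
for n,uv,z in [("blank",(327.5,260.5),.085),("i",(327,240),.085),("i",(346,253),.085),("i",(309,267),.085),("i",(327,279),.085),("cuprim",(193,311),.085),("plate",(463,284),.008),("jar",(186,167),.09),("bowl",(419.5,176),.05),("finial",(390,330),.02)]:
    p=ray(c,uv,z);print(n,p.round(4),np.hypot(*p[:2]).round(3),np.degrees(np.arctan2(p[1],p[0])).round(1))
E
```

```text
blank [ 0.5306 -0.0107  0.085 ] 0.531 -1.2
i [ 0.5743 -0.0103  0.085 ] 0.574 -1.0
i [ 0.546  -0.0497  0.085 ] 0.548 -5.2
i [0.5173 0.028  0.085 ] 0.518 3.1
i [ 0.4917 -0.0091  0.085 ] 0.492 -1.1
cuprim [0.4288 0.2671 0.085 ] 0.505 31.9
plate [ 0.4873 -0.3096  0.008 ] 0.577 -32.4
jar [0.7381 0.2918 0.09  ] 0.794 21.6
bowl [ 0.7238 -0.2179  0.05  ] 0.756 -16.8
finial [ 0.3884 -0.1437  0.02  ] 0.414 -20.3
```

View pics/crop1.png

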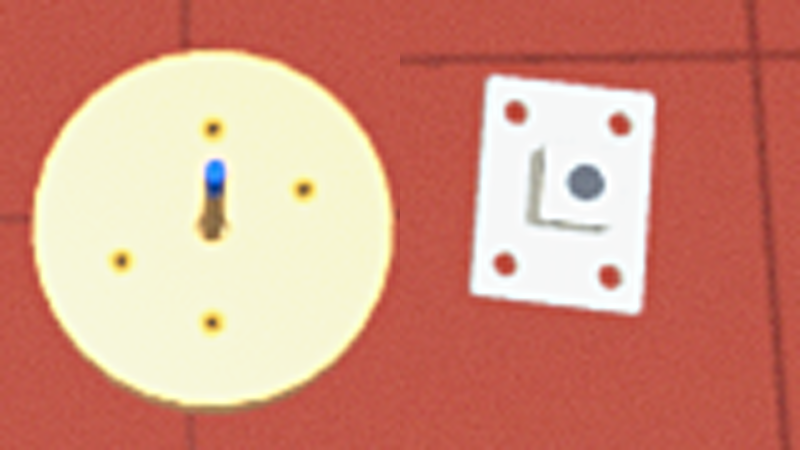

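The crop shows the insert centres at crop (212,128), (304,189), (120,261) and (211,322). The plate holes are at crop (515,112), (620,125), (505,264) and (610,277), with the boss in the middle. I'll fit both poses and the cup.

```bash
cat >> h.py <<'E'
L=np.array([[34,23],[-34,23],[-34,-23],[34,-23]])/1000.
def fit(P):  # P: 4x2 world points, any order; returns x,y,yaw(deg, mod 180), rms mm
    P=np.asarray(P)[:,:2];c=P.mean(0);best=None
    from itertools import permutations
    for q in permutations(range(4)):
        A=P[list(q)]-c;a=np.arctan2((L[:,0]*A[:,1]-L[:,1]*A[:,0]).sum(),(L*A).sum())
        R=np.array([[np.cos(a),-np.sin(a)],[np.sin(a),np.cos(a)]]);e=np.sqrt(((A-L@R.T)**2).sum(1).mean())*1e3
        if best is None or e<best[3]-1e-9: best=(c[0],c[1],(np.degrees(a)+90)%180-90,e)
    return np.round(best,4)
E
python3 - <<'E'
from h import *
d=pickle.load(open("cap0.pkl","rb"));c=d["top"]
f=lambda x,y,x0,y0:((x+.5)/5-.5+x0,(y+.5)/5-.5+y0)
print("blank",fit([ray(c,f(x,y,285,215),.085) for x,y in [(212,128),(304,189),(120,261),(211,322)]]))
print("plate",fit([ray(c,f(x-400,y,430,245),.004) for x,y in [(515,112),(620,125),(505,264),(610,277)]]))
# crops for cup from both cameras
t=c["image"][287:342,165:225];s=d["scene"]["image"][130:195,290:350]
cv2.imwrite("pics/crop2.png",np.hstack([cv2.resize(t,(390,390*55//60)),cv2.resize(s,(360,390*55//60))]))
for x,y in[(.4288,.2671)]:
  a=np.linspace(0,2*np.pi,60)
  for n in["top","scene"]:
    for z in(.085,):
      q=proj(d[n],np.c_[x+.03*np.cos(a),y+.03*np.sin(a),0*a+z]);print(n,q.min(0),q.max(0))
# cup rim by thresholding white
for n,(x0,y0,x1,y1) in {"top":(165,287,225,342),"scene":(290,130,350,195)}.items():
    im=d[n]["image"][y0:y1,x0:x1].astype(int);m=(im[...,1]>im[...,2]-40)
    ys,xs=np.where(m);print(n,"cup mask bbox",xs.min()+x0,ys.min()+y0,xs.max()+x0,ys.max()+y0)
E
```

```text
blank [ 5.32700e-01 -9.70000e-03 -3.50971e+01  2.98500e-01]
plate [ 0.4891 -0.3088 -7.5064  0.292 ]
top [178.43169337 296.41631102] [207.56011988 325.75020734]
scene [305.59734516 142.20743558] [332.04803695 159.14191511]
top cup mask bbox 176 296 212 326
scene cup mask bbox 308 140 334 184
```

View pics/crop2.png

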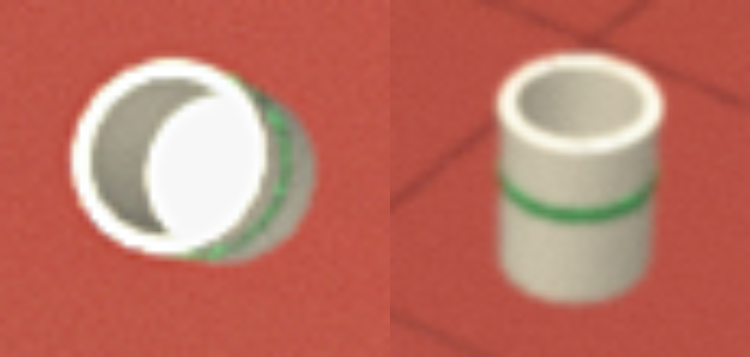

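The crop shows the cup rim centre at about (190.7,310.8) in the top image and (321.3,148.3) in the scene image.

```bash
cat > go.py <<'E'
from h import *
from rig import read_state
from scipy.spatial.transform import Rotation as Ro
def tgt(yaw,tilt=0): # tool down, x axis at yaw; tilt = rotation about tool y, degrees
    a=np.radians(yaw);x=np.array([np.cos(a),np.sin(a),0]);z=np.array([0,0,-1.])
    return np.c_[x,np.cross(z,x),z]@Ro.from_euler('y',tilt,degrees=True).as_matrix()
def go(p,R):
    s=read_state();R0=np.array(s["tcp_rot"]);d=R0.T@(np.array(p)-s["position"])
    print("row",np.round(Ro.from_matrix(R0.T@R).as_rotvec(degrees=True)/5,3),np.round(d/.03,3),"dist",np.linalg.norm(d).round(3))
E
python3 - <<'E'
from go import *
d=pickle.load(open("cap0.pkl","rb"))
a=ray(d["top"],(190.7,310.8),.085);b=ray(d["scene"],(321.3,148.3),.085);print("cup",a,b)
# check blank with scene too
print(proj(d["scene"],[[.5327,-.0097,.085],[.5327,-.0097,.21]]),proj(d["top"],[[.5327,-.0097,.085],[.5327,-.0097,.21]]))
go((.5327,-.0097,.245),tgt(0))
E
```

```text
cup [0.42928516 0.27186182 0.085     ] [0.42879605 0.27698402 0.085     ]
[[281.31926858 245.03304008]
 [279.41056602 198.01880744]] [[326.9888033  259.50211688]
 [327.52969497 248.2244716 ]]
row [-2.200e-02 -1.000e-03  2.691e+00] [ 17.191 -16.367  -0.742] dist 0.712
```

Emit:
send_rows --pt "0 0 0 2 -2 -0.75 1" --pt "0 0 0 4 -4 -0.75 1" --pt "0 0 0.5 17.2 -16.37 -0.75 1" --pt "0 0 1 17.2 -16.37 -0.75 1" --pt "0 0 1.5 17.2 -16.37 -0.75 1" --pt "0 0 2 17.2 -16.37 -0.75 1" --pt "0 0 2.7 17.2 -16.37 -0.75 1" --pt "0 0 2.7 17.2 -16.37 -0.75 1" --pt "0 0 2.7 17.2 -16.37 -0.75 1" --pt "0 0 2.7 17.2 -16.37 -0.75 1" --pt "0 0 2.7 17.2 -16.37 -0.75 1" --pt "0 0 2.7 17.2 -16.37 -0.75 1" --pt "0 0 2.7 17.2 -16.37 -0.75 1" --pt "0 0 2.7 17.2 -16.37 -0.75 1" --pt "0 0 2.7 17.2 -16.37 -0.75 1" --pt "0 0 2.7 17.2 -16.37 -0.75 1" --pt "0 0 2.7 17.2 -16.37 -0.75 1" --pt "0 0 2.7 17.2 -16.37 -0.75 1" --pt "0 0 2.7 17.2 -16.37 -0.75 1" --pt "0 0 2.7 17.2 -16.37 -0.75 1"

```text
time_s: 1.77
position: [0.5322, -0.0101, 0.2445]
tcp_rot: [[1.0, 0.001, -0.002], [0.001, -1.0, -0.0], [-0.002, 0.0, -1.0]]
force: [-0.6, -0.7, 0.4]
opening: 1.005
grasp_force: 0.0
```

```bash
python3 - <<'E'
from go import *
from rig import optics
go((.5327,-.0097,.159),tgt(0))
s=read_state();c=optics.capture("wrist");E=wristE(c,s);cv2.imwrite("pics/w1.png",c["image"]);pickle.dump((c,s),open("w1.pkl","wb"))
print(s["position"],c["T_tool_cam"].round(3),c["intrinsics"].round(1))
print(proj(c,[[.5327,-.0097,.085],[.5327,-.0097,.21]],E))
E
```

```text
row [0.005 0.023 0.007] [ 0.021 -0.015  2.849] dist 0.085
[ 0.53222673 -0.01011595  0.24447678] [[-0.001 -0.965 -0.264  0.072]
 [ 1.    -0.001  0.     0.   ]
 [-0.    -0.264  0.965 -0.163]
 [ 0.     0.     0.     1.   ]] [[398.1   0.  321.4]
 [  0.  398.1 235.2]
 [  0.    0.    1. ]]
[[320.58119396 215.18599853]
 [320.29838284 266.67356689]]
```

View pics/w1.png

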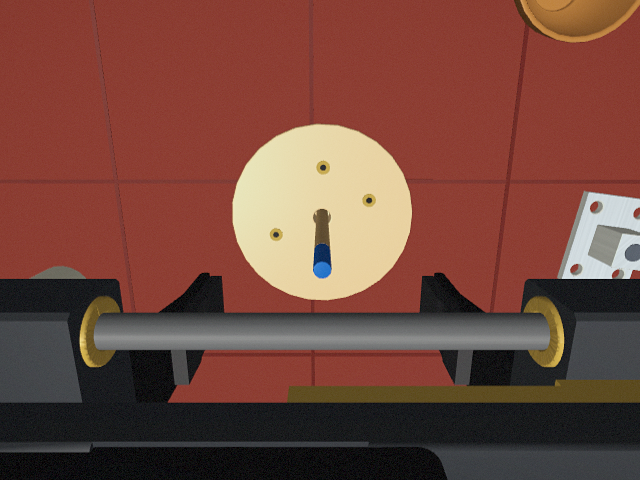

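The wrist view shows the rod top at (322,269), within about 3 px of the predicted (320,267). The inserts are at (323,167), (369,200) and (276,234), and the fingers straddle the rod. I'll descend and grip.

Emit:
send_rows --pt "0 0 0 0 0 0.7 1" --pt "0 0 0 0 0 1.4 1" --pt "0 0 0 0 0 2.1 1" --pt "0 0 0 0 0 2.8 1" --pt "0 0 0 0 0 2.85 0.5" --pt "0 0 0 0 0 2.85 0" --pt "0 0 0 0 0 2.85 0" --pt "0 0 0 0 0 2.85 0" --pt "0 0 0 0 0 2.85 0" --pt "0 0 0 0 0 2.85 0" --pt "0 0 0 0 0 2.85 0" --pt "0 0 0 0 0 2.85 0" --pt "0 0 0 0 0 2.85 0" --pt "0 0 0 0 0 2.85 0"

```text
time_s: 2.98
position: [0.533, -0.0101, 0.1596]
tcp_rot: [[1.0, -0.001, 0.0], [-0.001, -1.0, -0.0], [0.0, 0.0, -1.0]]
force: [1.2, 0.3, -0.5]
opening: 0.323
grasp_force: 0.0
```

Emit:
send_rows --pt "0 0 0 0 0 0 0" --pt "0 0 0 0 0 0 0" --pt "0 0 0 0 0 0 0" --pt "0 0 0 0 0 0 0" --pt "0 0 0 0 0 0 0" --pt "0 0 0 0 0 0 0" --pt "0 0 0 0 0 0 0"

```text
time_s: 3.57
position: [0.533, -0.0102, 0.1595]
tcp_rot: [[1.0, -0.001, -0.0], [-0.001, -1.0, 0.0], [-0.0, -0.0, -1.0]]
force: [0.6, 0.3, 0.1]
opening: 0.105
grasp_force: 30.0
```

Gripped. I'll lift it and carry it to a viewpoint just short of the cup.

Emit:
send_rows --pt "0 0 0 0 0 -0.8 0" --pt "0 0 0 0 0 -1.6 0" --pt "0 0 0 0 0 -2.4 0" --pt "0 0 0 -0.3 -0.6 -3 0" --pt "0 0 0 -0.8 -1.4 -3 0" --pt "0 0 0 -1.3 -2.3 -3 0" --pt "0 0 0 -1.8 -3.2 -3 0" --pt "0 0 0 -2.3 -4.1 -3 0" --pt "0 0 0 -2.8 -5 -3 0" --pt "0 0 0 -3.3 -5.9 -3 0" --pt "0 0 0 -3.8 -6.8 -3 0" --pt "0 0 0 -4.3 -7.7 -3 0" --pt "0 0 0 -4.8 -8.6 -3 0" --pt "0 0 0 -5.2 -9.2 -3 0" --pt "0 0 0 -5.3 -9.5 -3 0" --pt "0 0 0 -5.3 -9.5 -3 0" --pt "0 0 0 -5.3 -9.5 -3 0" --pt "0 0 0 -5.3 -9.5 -3 0"

```text
time_s: 5.07
position: [0.3751, 0.2742, 0.2496]
tcp_rot: [[1.0, -0.002, 0.001], [-0.002, -1.0, -0.0], [0.001, 0.0, -1.0]]
force: [0.3, 0.4, -0.5]
opening: 0.106
grasp_force: 30.0
```

```bash
python3 - <<'E'
from go import *
from rig import optics
s=read_state();c=optics.capture("wrist");E=wristE(c,s);cv2.imwrite("pics/w2.png",c["image"]);pickle.dump((c,s),open("w2.pkl","wb"))
print(s["position"],s["grasp_force"]);print(proj(c,[[.429,.2744,.085]],E))
E
```

```text
[0.37511372 0.27422122 0.24955332] 29.999785758554935
[[320.66065799 149.56546349]]
```

View pics/w2.png

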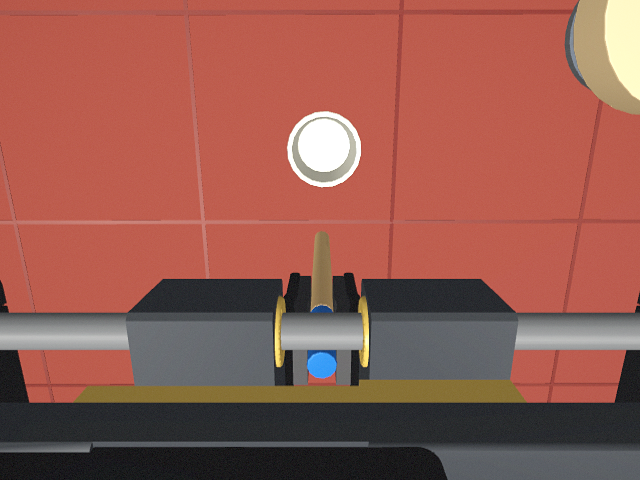

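The view shows the cup rim centre at (324.5,149.5) and the rod's lower end near (321,235), hanging straight.

```bash
python3 - <<'E'
from go import *
c,s=pickle.load(open("w2.pkl","rb"));E=wristE(c,s)
p=ray(c,(324.5,149.5),.085,E);print("cup",p)
a=np.linspace(0,6.28,90);q=proj(c,np.c_[p[0]+.03*np.cos(a),p[1]+.03*np.sin(a),0*a+.085],E);print("rim bbox",q.min(0),q.max(0))
P=np.array(s["position"]);print("rod end pred",proj(c,[P-[0,0,.0995]],E))
C=np.array([p[0],p[1],0]);R=tgt(0,5);u=-R[:,2];print(u)
for h in (.12,.0085): go(C+[-.012,0,h]+.0995*u,R)
E
```

```text
cup [0.42904358 0.27130297 0.085     ]
rim bbox [287.29623165 110.5540404 ] [361.70057381 186.55681367]
rod end pred [[321.07496378 235.22847411]]
[-0.08715574 -0.          0.9961947 ]
row [ 0.006  0.996 -0.026] [1.107 0.089 1.014] dist 0.045
row [ 0.006  0.996 -0.026] [1.105 0.088 4.731] dist 0.146
```

Emit:
send_rows --pt "0 0.3 0 0.4 0.03 0.3 0" --pt "0 0.7 0 0.8 0.06 0.6 0" --pt "0 1 0 1.2 0.09 1 0" --pt "0 1 0 1.2 0.09 1 0" --pt "0 1 0 1.2 0.09 1.5 0" --pt "0 1 0 1.2 0.09 2 0" --pt "0 1 0 1.2 0.09 2.5 0" --pt "0 1 0 1.2 0.09 3 0" --pt "0 1 0 1.2 0.09 3.5 0" --pt "0 1 0 1.2 0.09 4 0" --pt "0 1 0 1.2 0.09 4.3 0" --pt "0 1 0 1.2 0.09 4.6 0" --pt "0 1 0 1.2 0.09 4.7 0" --pt "0 1 0 1.2 0.09 4.75 0" --pt "0 1 0 1.2 0.09 4.75 0" --pt "0 1 0 1.2 0.09 4.75 0"

```text
time_s: 6.45
position: [0.4107, 0.2724, 0.1076]
tcp_rot: [[0.996, -0.001, 0.088], [-0.001, -1.0, 0.0], [0.088, -0.0, -0.996]]
force: [0.1, -0.9, -0.6]
opening: 0.106
grasp_force: 30.0
```

```bash
python3 - <<'E'
from go import *
s=read_state();u=-np.array(s["tcp_rot"])[:,2];print("rod end",np.array(s["position"])-.0995*u,s["force"],s["grasp_force"])
E
```

```text
rod end [0.41946799 0.27243225 0.00845618] [ 0.06095911 -0.90624101 -0.63497375] 30.00004703644663
```

Emit:
send_rows --pt "0 0 0 0 0 0.04 0" --pt "0 0 0 0 0 0.07 0" --pt "0 0 0 0 0 0.07 0" --pt "0 0 0 0 0 0.07 0.2" --pt "0 0 0 0 0 0.07 0.3" --pt "0 0 0 0 0 0.07 0.4" --pt "0 0 0 0 0 0.07 0.5" --pt "0 0 0 0 0 0.07 0.6" --pt "0 0 0 0 0 0.07 0.6" --pt "0 0 0 0 0 0.07 0.6" --pt "0 0 0 0 0 0.07 0.6" --pt "0 0 0 0 0 0.07 0.6" --pt "0 0 0 0 0 0.07 0.6"

```text
time_s: 7.53
position: [0.4104, 0.2723, 0.105]
tcp_rot: [[0.996, -0.001, 0.087], [-0.001, -1.0, -0.0], [0.087, 0.0, -0.996]]
force: [-1.5, -0.7, 0.9]
opening: 0.595
grasp_force: 0.0
```

```bash
python3 - <<'E'
from go import *
from rig import optics
d={}
for n in("scene","top"): d[n]=optics.capture(n)
pickle.dump(d,open("cap3.pkl","wb"))
cv2.imwrite("pics/c3.png",np.hstack([cv2.resize(d["scene"]["image"][60:200,250:390],(400,400)),cv2.resize(d["top"]["image"][240:380,140:280],(400,400))]))
E
```

```text
(no output)
```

View pics/c3.png

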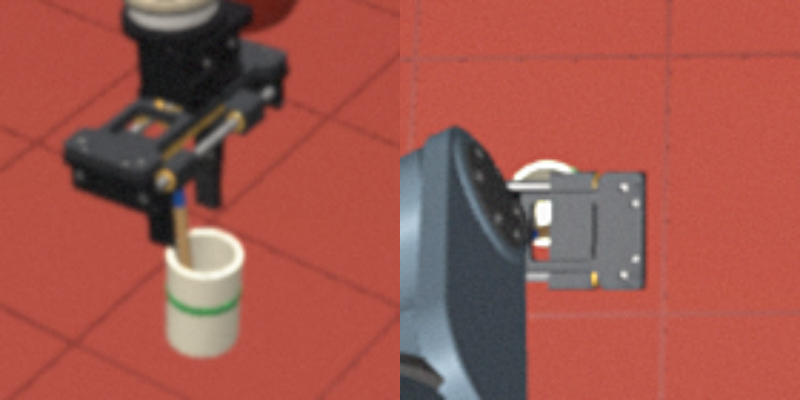

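The rod stands in the cup, leaning slightly on the near wall, and the gripper is open around it. I'll retreat along the rod.

Emit:
send_rows --pt "0 0 0 0 0 -0.4 0.6" --pt "0 0 0 0 0 -0.9 0.6" --pt "0 0 0 0 0 -1.5 0.6" --pt "0 0 0 0 0 -2.2 0.6" --pt "0 0 0 0 0 -3 0.8" --pt "0 0 0 0 0 -3.8 1" --pt "0 0 0 0 0 -4 1" --pt "0 0 0 0 0 -4 1" --pt "0 0 0 0 0 -4 1"

```text
time_s: 8.38
position: [0.3996, 0.2721, 0.2241]
tcp_rot: [[0.996, -0.001, 0.087], [-0.001, -1.0, -0.0], [0.087, 0.0, -0.996]]
force: [0.3, -0.3, -1.0]
opening: 0.896
grasp_force: 0.0
```

```bash
python3 - <<'E'
from go import *
go((.445,-.303,.23),tgt(-7.5))
E
```

```text
row [-0.063 -0.996  1.49 ] [ 1.539 19.169 -0.06 ] dist 0.577
```

Emit:
send_rows --pt "0 0 0 0 0.7 -0.1 1" --pt "0 -0.3 0 0.1 1.8 -0.1 1" --pt "-0.06 -0.7 0.5 0.2 3 -0.06 1" --pt "-0.06 -1 1 0.4 4.3 -0.06 1" --pt "-0.06 -1 1.5 1.54 19.17 -0.06 1" --pt "-0.06 -1 1.5 1.54 19.17 -0.06 1" --pt "-0.06 -1 1.5 1.54 19.17 -0.06 1" --pt "-0.06 -1 1.5 1.54 19.17 -0.06 1" --pt "-0.06 -1 1.5 1.54 19.17 -0.06 1" --pt "-0.06 -1 1.5 1.54 19.17 -0.06 1" --pt "-0.06 -1 1.5 1.54 19.17 -0.06 1" --pt "-0.06 -1 1.5 1.54 19.17 -0.06 1" --pt "-0.06 -1 1.5 1.54 19.17 -0.06 1" --pt "-0.06 -1 1.5 1.54 19.17 -0.06 1" --pt "-0.06 -1 1.5 1.54 19.17 -0.06 1" --pt "-0.06 -1 1.5 1.54 19.17 -0.06 1" --pt "-0.06 -1 1.5 1.54 19.17 -0.06 1" --pt "-0.06 -1 1.5 1.54 19.17 -0.06 1" --pt "-0.06 -1 1.5 1.54 19.17 -0.06 1"

```text
time_s: 9.97
position: [0.4446, -0.301, 0.2291]
tcp_rot: [[0.991, -0.13, -0.002], [-0.13, -0.991, 0.003], [-0.003, -0.003, -1.0]]
force: [-0.6, -0.3, -0.3]
opening: 1.001
grasp_force: 0.0
```

```bash
python3 - <<'E'
from go import *
from rig import optics
s=read_state();c=optics.capture("wrist");E=wristE(c,s);pickle.dump((c,s),open("w4.pkl","wb"))
t=optics.capture("top");pickle.dump(t,open("t4.pkl","wb"))
q=proj(c,[[.4891,-.3088,.0]],E)[0];print(s["position"],q)
x,y=int(q[0])-80,max(0,int(q[1])-60)
print("crop origin",x,y)
a=cv2.resize(c["image"][y:y+120,x:x+160],(800,600),interpolation=cv2.INTER_CUBIC)
a[440:600,0:200]=cv2.resize(t["image"][275:355,155:255],(200,160))
cv2.imwrite("pics/w4.png",a)
E
```

```text
[ 0.44458077 -0.30096054  0.22905207] [323.83913288 154.29526027]
crop origin 243 94
```

View pics/w4.png

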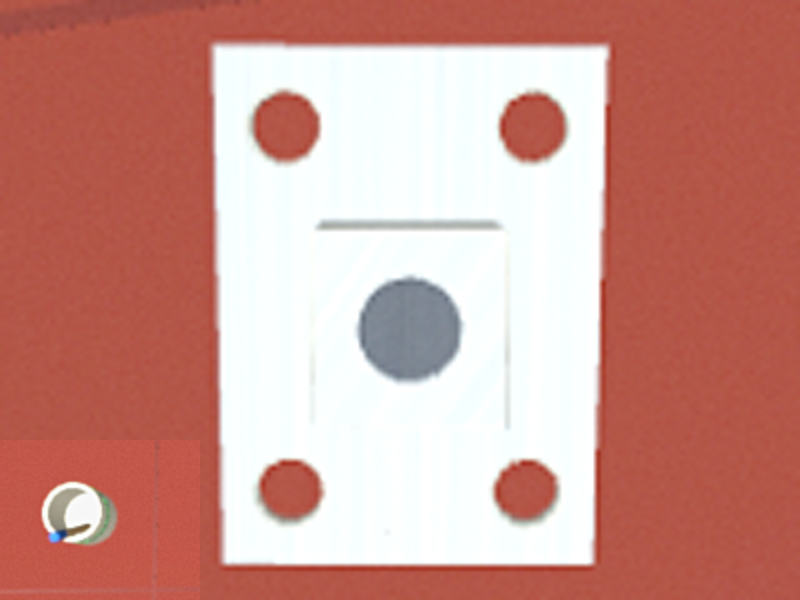

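The plate holes are at crop (286,126), (533,126), (290,490) and (526,490), and the boss is square to the gripper. The inset shows the rod leaning in the cup with its blue end over the rim.

```bash
python3 - <<'E'
from go import *
c,s=pickle.load(open("w4.pkl","rb"));E=wristE(c,s)
f=lambda x,y:((x+.5)/5-.5+243,(y+.5)/5-.5+94)
p=fit([ray(c,f(x,y),.006,E) for x,y in[(286,126),(533,126),(290,490),(526,490)]]);print("plate",p)
print("boss disc",ray(c,f(410,329),.044,E))
print("rod top in top cam",ray(pickle.load(open("t4.pkl","rb")),(182.5,323),.153))
c2,s2=pickle.load(open("w1.pkl","rb"))
print("blank wrist: ins",[ray(c2,uv,.085,wristE(c2,s2))[:2].round(4) for uv in[(323,167),(369,200),(276,234)]])
go((p[0],p[1],.07),tgt(p[2]));go((p[0],p[1],.013),tgt(p[2]))
E
```

```text
plate [ 0.4878 -0.3091 -7.633   0.1487]
boss disc [ 0.48776178 -0.30914052  0.044     ]
rod top in top cam [0.40087564 0.27034498 0.153     ]
blank wrist: ins [array([ 0.5723, -0.0117]), array([ 0.5454, -0.0495]), array([0.5165, 0.0278])]
row [-0.019  0.017  0.035] [1.453 0.087 5.326] dist 0.166
row [-0.019  0.017  0.035] [1.456 0.09  7.226] dist 0.221
```

Emit:
send_rows --pt "0 0 0 0.5 0.03 1 1" --pt "0 0 0 1 0.06 2 1" --pt "-0.02 0.02 0.03 1.45 0.09 3 1" --pt "-0.02 0.02 0.03 1.45 0.09 4 1" --pt "-0.02 0.02 0.03 1.45 0.09 5 1" --pt "-0.02 0.02 0.03 1.45 0.09 5.6 1" --pt "-0.02 0.02 0.03 1.45 0.09 6.2 1" --pt "-0.02 0.02 0.03 1.45 0.09 6.7 1" --pt "-0.02 0.02 0.03 1.45 0.09 7 1" --pt "-0.02 0.02 0.03 1.45 0.09 7.1 1" --pt "-0.02 0.02 0.03 1.45 0.09 7.15 1" --pt "-0.02 0.02 0.03 1.45 0.09 7.15 1"

```text
time_s: 11.07
position: [0.4885, -0.3111, 0.0163]
tcp_rot: [[0.991, -0.133, 0.002], [-0.133, -0.991, -0.002], [0.002, 0.002, -1.0]]
force: [0.7, -0.9, 0.8]
opening: 0.998
grasp_force: 0.0
```

```bash
python3 - <<'E'
from go import *
go((.4878,-.3091,.014),tgt(-7.633))
E
```

```text
row [ 0.02  -0.026 -0.007] [-0.033 -0.063  0.077] dist 0.003
```

Emit:
send_rows --pt "0 0 0 -0.03 -0.06 0.04 1" --pt "0 0 0 -0.03 -0.06 0.07 1" --pt "0 0 0 -0.03 -0.06 0.07 0.5" --pt "0 0 0 -0.03 -0.06 0.07 0.3" --pt "0 0 0 -0.03 -0.06 0.07 0.3" --pt "0 0 0 -0.03 -0.06 0.07 0.3" --pt "0 0 0 -0.03 -0.06 0.07 0.3" --pt "0 0 0 -0.03 -0.06 0.07 0.3" --pt "0 0 0 -0.03 -0.06 0.07 0.3" --pt "0 0 0 -0.03 -0.06 0.07 0.3" --pt "0 0 0 -0.03 -0.06 0.07 0.3" --pt "0 0 0 -0.03 -0.06 0.07 0.3" --pt "0 0 0 -0.03 -0.06 0.07 0.3" --pt "0 0 0 -0.03 -0.06 0.07 0.3" --pt "0 0 0 -0.03 -0.06 0.07 0.3"

```text
time_s: 12.32
position: [0.4874, -0.3091, 0.0137]
tcp_rot: [[0.991, -0.134, 0.001], [-0.134, -0.991, -0.001], [0.001, 0.001, -1.0]]
force: [-0.2, -0.7, -0.4]
opening: 0.386
grasp_force: 30.0
```

```bash
python3 - <<'E'
from go import *
go((.4878,-.3091,.014),tgt(-7.633));print(read_state()["opening"])
E
```

```text
row [ 0.012 -0.017 -0.015] [ 0.012 -0.003 -0.011] dist 0.0
0.38597887424306937
```

Gripped: an opening of 33.6 mm matches the boss. I'll lift and go to a viewpoint beside the blank.

Emit:
send_rows --pt "0 0 0 0 0 -0.3 0" --pt "0 0 0 0 0 -0.9 0" --pt "0 0 0 0 0 -1.6 0" --pt "0 0 0 0 0 -2.4 0" --pt "0 0 0 0 0 -3.2 0" --pt "0 0 0 0 0 -4 0" --pt "0 0 0 0 0 -4.8 0" --pt "0 0 0 0 0 -5.5 0" --pt "0 0 0 0 0 -5.9 0" --pt "0 0 0 0 0 -5.9 0"

```text
time_s: 13.15
position: [0.4884, -0.31, 0.194]
tcp_rot: [[0.991, -0.134, 0.006], [-0.134, -0.991, -0.006], [0.007, 0.005, -1.0]]
force: [0.5, -0.9, -3.6]
opening: 0.387
grasp_force: 30.0
```

```bash
python3 - <<'E'
from go import *
go((.457,.041,.19),tgt(-35.1));print(read_state()["opening"])
E
```

```text
row [ 0.038 -0.087  5.482] [ -2.603 -11.457   0.059] dist 0.352
0.38680605425158326
```

Emit:
send_rows --pt "0 0 0.1 -0.1 -0.4 0 0" --pt "0 0 0.4 -0.2 -1 0 0" --pt "0 0 0.9 -0.4 -1.8 0 0" --pt "0 0 1.4 -0.6 -2.7 0 0" --pt "0 -0.05 1.9 -0.8 -3.6 0 0" --pt "0 -0.05 2.4 -1 -4.5 0 0" --pt "0 -0.05 2.9 -1.2 -5.4 0 0" --pt "0 -0.05 3.4 -1.4 -6.3 0 0" --pt "0 -0.05 3.9 -1.7 -7.2 0 0" --pt "0 -0.05 4.4 -1.9 -8.1 0 0" --pt "0 -0.05 4.8 -2.1 -9 0 0" --pt "0 -0.05 5.1 -2.3 -9.9 0 0" --pt "0 -0.05 5.3 -2.4 -10.6 0 0" --pt "0 -0.05 5.48 -2.5 -11.1 0 0" --pt "0 -0.05 5.48 -2.6 -11.46 0 0" --pt "0 -0.05 5.48 -2.6 -11.46 0 0" --pt "0 -0.05 5.48 -2.6 -11.46 0 0"

```text
time_s: 14.57
position: [0.4549, 0.0426, 0.1894]
tcp_rot: [[0.819, -0.574, -0.005], [-0.574, -0.819, -0.0], [-0.004, 0.003, -1.0]]
force: [-1.1, -0.2, -2.3]
opening: 0.387
grasp_force: 30.0
```

```bash
python3 - <<'E'
from go import *
from rig import optics
s=read_state();c=optics.capture("wrist");E=wristE(c,s);pickle.dump((c,s),open("w5.pkl","wb"))
print(s["position"],proj(c,[[.531,-.0108,.085]],E))
cv2.imwrite("pics/w5.png",cv2.resize(c["image"][0:330,120:540],(800,629))[:600])
E
```

```text
[0.45491854 0.04255985 0.18942443] [[320.535041    91.52305637]]
```

View pics/w5.png

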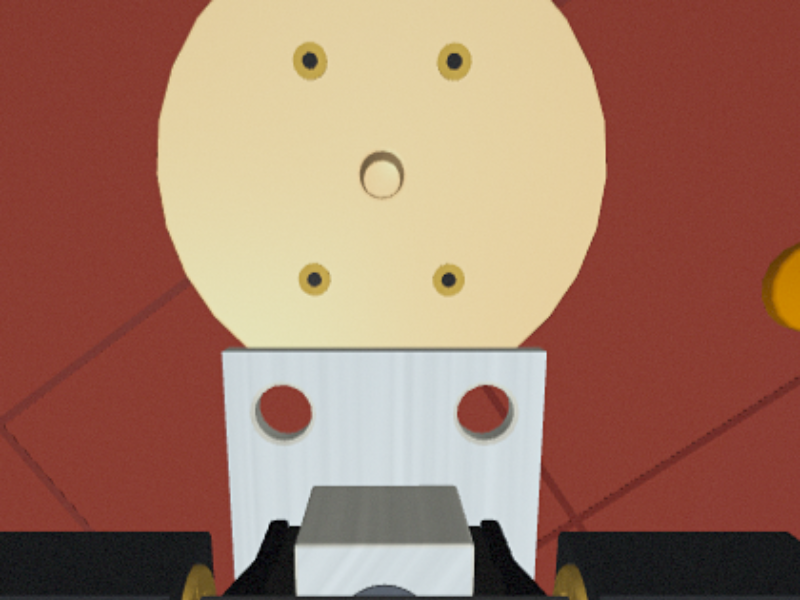

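The inserts are at view (310,61), (454,61), (314.5,279.5) and (448.5,279.5), the bore is empty, and the plate's front holes are at (284,412) and (485,412).

```bash
python3 - <<'E'
from go import *
c,s=pickle.load(open("w5.pkl","rb"));E=wristE(c,s)
f=lambda x,y:((x+.5)/1.9048-.5+120,(y+.5)/1.906-.5)
b=fit([ray(c,f(*q),.085,E) for q in[(310,61),(454,61),(314.5,279.5),(448.5,279.5)]]);print("blank",b)
R=np.array(s["tcp_rot"]);P=np.array(s["position"])
for q in[(284,412),(485,412)]: print("hole in tool mm",(R.T@(ray(c,f(*q),P[2]-.0057,E)-P)*1e3).round(1))
print("yaw now",np.degrees(np.arctan2(R[1,0],R[0,0])))
go((b[0],b[1],.15),tgt(b[2]));go((b[0],b[1],.1087),tgt(b[2]))
E
```

```text
blank [ 5.31300e-01 -1.07000e-02 -3.51749e+01  2.49300e-01]
hole in tool mm [ 34.5 -22.5   5.5]
hole in tool mm [34.4 23.3  5.6]
yaw now -34.997729745086154
row [0.027 0.033 0.022] [ 3.078 -0.018  1.314] dist 0.1
row [0.027 0.033 0.022] [ 3.082 -0.021  2.69 ] dist 0.123
```

Emit:
send_rows --pt "0 0 0 0.3 0 0 0" --pt "0 0 0 0.9 0 0 0" --pt "0 0 0 1.6 0 0 0" --pt "0 0 0 2.3 0 0.2 0" --pt "0 0 0 2.8 -0.02 0.5 0" --pt "0.03 0.03 0.02 3.06 -0.03 0.9 0" --pt "0.03 0.03 0.02 3.06 -0.03 1.4 0" --pt "0.03 0.03 0.02 3.06 -0.03 1.8 0" --pt "0.03 0.03 0.02 3.06 -0.03 2.1 0" --pt "0.03 0.03 0.02 3.06 -0.03 2.3 0" --pt "0.03 0.03 0.02 3.06 -0.03 2.4 0" --pt "0.03 0.03 0.02 3.06 -0.03 2.4 0" --pt "0.03 0.03 0.02 3.06 -0.03 2.4 0" --pt "0.03 0.03 0.02 3.06 -0.03 2.4 0" --pt "0.03 0.03 0.02 3.06 -0.03 2.4 0"

```text
time_s: 15.87
position: [0.532, -0.0099, 0.1187]
tcp_rot: [[0.817, -0.576, 0.003], [-0.576, -0.817, 0.0], [0.002, -0.002, -1.0]]
force: [-1.0, 0.6, -2.9]
opening: 0.386
grasp_force: 30.0
```

```bash
python3 - <<'E'
from go import *
R=tgt(-35.17);p=np.array([.5313,-.0107,.1087])-R@[.0003,.0003,0]
for i in range(3): go(p,R)
s=read_state();print(s["position"],s["force"])
E
```

```text
row [-0.021 -0.022 -0.003] [-0.014  0.024  0.332] dist 0.01
row [-0.021 -0.022 -0.003] [-0.014  0.024  0.332] dist 0.01
row [-0.021 -0.022 -0.003] [-0.014  0.024  0.332] dist 0.01
[ 0.53197258 -0.00993015  0.1186633 ] [-0.96651469  0.58954825 -2.91555672]
```

Emit:
send_rows --pt "-0.02 -0.02 0 -0.014 0.024 0.1 0" --pt "-0.02 -0.02 0 -0.014 0.024 0.2 0" --pt "-0.02 -0.02 0 -0.014 0.024 0.3 0" --pt "-0.02 -0.02 0 -0.014 0.024 0.33 0" --pt "-0.02 -0.02 0 -0.014 0.024 0.33 0" --pt "-0.02 -0.02 0 -0.014 0.024 0.33 0" --pt "-0.02 -0.02 0 -0.014 0.024 0.33 0" --pt "-0.02 -0.02 0 -0.014 0.024 0.33 0"

```text
time_s: 16.53
position: [0.5308, -0.0103, 0.1081]
tcp_rot: [[0.817, -0.576, -0.001], [-0.576, -0.817, 0.0], [-0.001, 0.0, -1.0]]
force: [-0.2, 0.1, -3.1]
opening: 0.388
grasp_force: 30.0
```

```bash
python3 - <<'E'
from go import *
from rig import optics
R=tgt(-35.17);p=np.array([.5313,-.0107,.1087])-R@[.0003,.0003,0]
go(p,R);s=read_state();c=optics.capture("wrist");pickle.dump((c,s),open("w6.pkl","wb"))
E=wristE(c,s)
q=proj(c,[[.5313,-.0107,.085]]+[list(np.r_[(np.array([.5313,-.0107])+R[:2,:2]@l),.085]) for l in L],E);print(q)
u,v=q[1:,0].mean(),q[1:,1].min();x0,y0=int(u)-80,int(v)-30;print(x0,y0)
w=cv2.resize(c["image"][y0:y0+90,x0:x0+160],(800,450),interpolation=cv2.INTER_CUBIC)
t=optics.capture("scene");w2=cv2.resize(t["image"][90:290,210:360],(112,150));pickle.dump(t,open("s6.pkl","wb"))
cv2.imwrite("pics/w6.png",np.vstack([w,np.hstack([w2,np.zeros((150,688,3),np.uint8)])]))
E
```

```text
row [ 0.005  0.013 -0.006] [ 0.012 -0.008 -0.02 ] dist 0.001
[[321.04437505 274.48377384]
 [369.18750959 207.46096393]
 [365.2398089  335.56574037]
 [277.06583767 335.70880997]
 [272.65760049 207.60900677]]
241 177
```

View pics/w6.png

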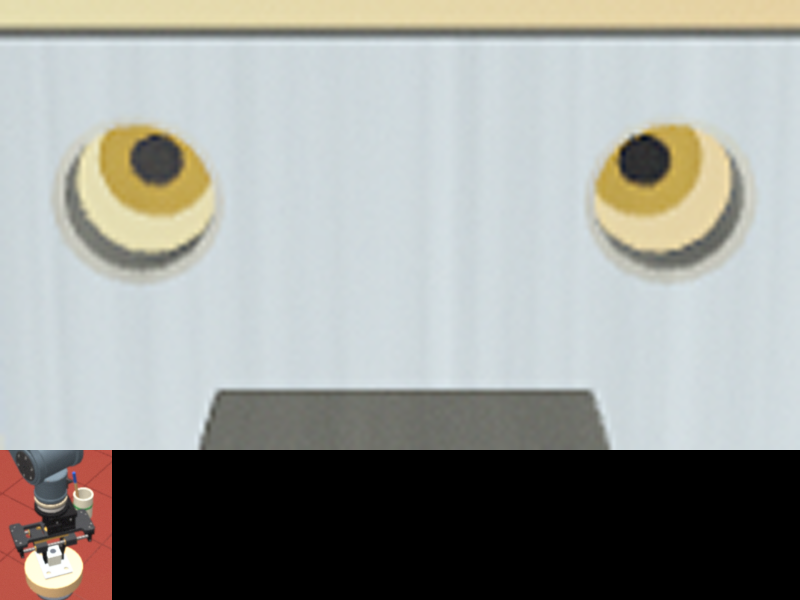

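Through the front holes the inserts are at crop (157,159) and (644,159); the hole mouths are centred at (137,200) and (671,200). The offset looks symmetric, as parallax would give, so I'll put numbers on it.

```bash
python3 - <<'E'
from go import *
c,s=pickle.load(open("w6.pkl","rb"));E=wristE(c,s)
f=lambda x,y:((x+.5)/5-.5+241,(y+.5)/5-.5+177)
R=np.array(s["tcp_rot"]);P=np.array(s["position"])
T=lambda q,z:(R.T@(ray(c,f(*q),z,E)-P)*1e3).round(2)
for i,h in(((157,159),(137,200)),((644,159),(671,200))): print("insert",T(i,.085),"hole",T(h,P[2]-.0057))
E
```

```text
insert [ 34.29 -23.29  23.06] hole [ 34.17 -22.95   5.65]
insert [34.24 23.16 23.09] hole [34.12 23.48  5.67]
```

The holes are within 0.4 mm of the inserts and the gap is about 9.5 mm. The plate is level and the grip is holding, so I'm handing in.

```bash
python3 -c "
from rig import bot,read_state
s=read_state();print(s['position'],s['grasp_force']);print(bot.hand_in())"
```

```text
[ 0.53076797 -0.0102424   0.10813525] 29.998909905552864
the job is handed in; nothing more can be done
None
```

The rod stands in the white cup, leaning about 6° against the wall, and the plate is held level about 9.5 mm above the blank; the two holes I could see and measure are within 0.4 mm of their inserts, and the job is handed in.

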